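# Load a tealight into the spring-fed candle feeder

### The arm

A 6-joint arm with a two-finger parallel gripper is mounted at the origin on the work surface. World frame = base frame: x ahead of the robot, y to its left, z up, the work surface at z = 0. Lengths are in mm, angles in rad, forces in N, time in s.
With the tool pointing down it reaches from about 300 to 775 mm from the base axis. Payload 14.6 kg.
Tool frame: the origin (TCP) lies midway between the tips of the shut fingers; the grasp point (between the pads) lies 19 mm behind it (manip.hold_point_z is the distance from the TCP to the grasp point, in mm); z points along the fingers, y is the direction in which the jaws open and shut (so a half turn about z gives the same grasp; the last joint's range is limited). The gripper opens to 94 mm and grips with 3 to 60 N. Pads are 16 mm wide; open, the fingers measure 119 mm over their backs; the gripper's body (75 mm by 177 mm) begins 78 mm behind the grasp point.
Start: joints at [1.187, 0.3, 1.521, -0, 1.321, -0.067], TCP at [171.337, 522.621, 205.446] pointing down, gripper open.
Joint ranges: [-3.03, 3.03], [-0.79, 2.21], [0.23, 2.52], [-1.04, 4.18], [0, 3.07], [-2.55, 2.55]. Speed limits (rad/s): [2.22, 2.22, 2.57, 3.14, 3.14, 3.14].

### API

Orientations are given as [roll, pitch, yaw] about the fixed x, y, z axes, in that order (R = Rz(yaw) Ry(pitch) Rx(roll)).
In Python, from cell import manip gives the robot as it stands.
- The arm moves only by the shell command python3 -m crank 'ROWS' [OPENING] [FORCE]. ROWS is JSON, a list of rows, each an object with "offset": the shift along the world's x, y, z in m, a list of three; "spin": the turn about the world's z in degrees. In form: [{"offset": [dx, dy, dz], "spin": spin}, ...]. A call has exactly 8 rows; each row is the pose to reach, as a shift and turn from the pose measured when the call began; what a row does not reach only later rows make up. A row lasts 1/12 s, in which the tool goes at most 41.7 mm and 7.16 degrees, less where a joint would pass 70% of its speed; a pose out of reach is approached as far as the arm can. A call with a gripper value outside its range is refused whole. OPENING is the opening, from 0 (shut) to 1 (fully open), set as the call begins (- or left out, the last holds). The fingers move at their own pace and stop on an object; FORCE is the grip in N (left out, the last holds). Time passes only in rows, so rows that repeat a pose let the fingers close, or fill a call up. It gives the time, the measured TCP pose, the force and the opening at its end, in the units of the state.
- manip.read_state(): the state, without advancing time (a new reading comes with each control period).
- manip.camera(name): name is "scene" or "top"; returns a dict with "pixels" (400x640x3 uint8, red, green, blue), "fx", "fy", "cx", "cy" (pixels), "k1" (the pictures are not rectified: a ray, as slopes to the right and down, at radius r is drawn at 1 + k1 r^2 times it, then the intrinsics apply), "extrinsics" (4x4, takes a point from world to camera coordinates). Camera axes: x right, y down, z forward; pixel columns grow to the right and rows downward; lengths in mm; the calibration is good to about 2 mm. A picture is of the moment at which its call begins. There is no depth.
- manip.sign_off(): hands the job in, once; it reports no verdict.
Trained networks look in a picture, given as the dict that the camera call returned (one of the last four; its "shot" number tells which), for a name from the list of things; names that differ only in an ending like _2 or _b are one class to them, and where a whole thing is asked for, a point or a joint stands for the part that bears it (a point fixed in the world has none). Each returns a list of dicts, best first, with "conf" (0 to 1); they miss things now and then, are a little off and sometimes report something else, mostly with a low value. They report only what shows in the picture. A call takes as long as a camera call. They do not tell look-alikes from the thing itself.
- manip.search_frame(picture, name): "location" ([x, y, z] in mm, in world coordinates, good to about 4 mm: the middle of the surface that is visible of it).
- manip.masks_of(picture, name): "mask" (400x640 bool, what is visible of it).
The state is a dict: "clock": time; "joints": joint angles; "qd": joint speeds; "effort": joint torques, N m; "eef_pos": TCP position; "eef_rot": TCP orientation; "wrist_force": force on the tool from outside, world axes, zero at the start; "moment": the same for the moment, N m; "finger_gap": finger opening in mm.
Only numpy, scipy, OpenCV 4.12 (cv2) and the standard library are available. Lean on these libraries where they do the work, as an engineer would, in place of code of your own. Each camera call takes 0.05 s, during which the arm holds its last target. There are 200 camera calls.

### The job

Load the loose wide, low tealight (not the small tealight, nor the tall candle) into the spring-fed candle feeder. Set it upright in the feeder's mouth, on top of the candle already in there, and push it straight down against the spring until the two catches close over its rim and keep it down, then let go.

Things in the scene. Friction and masses are not known exactly. Their poses are not given: they have to be found in the camera images.
- candle_center (a point): Centre (half-way up) of the loose tealight to load: rigid upright disc, white wax in a plain aluminium cup, 52 mm across, 24 mm tall, 30 to 65 g, standing on the table. z along its axis, up. Bystanders in swapped places: a small tealight (38 mm across, 16 tall) and a white votive candle (47 across, 50 tall). An identical wide tealight is already in the feeder: leave it there.
- feeder: Feeder fixed to the table: wooden base 120 (x) by 90 (y) by 8 mm, four upright brass guides round a bore 58 mm across. Origin: on the table, on the bore's axis; z up. On its +x and -x sides stand the sprung catches, with 22 mm wide brackets out to 58 mm from the axis. Its +y and -y sides are open windows 35 mm wide, full height, so fingers closing along its y can pass beside a candle.
- mouth (a point): Centre of the feeder's mouth, 109 mm above the table; guides flare from 58 mm across at 87 mm height to 78 here. Catches: nose gap 44 mm, flat underside at 75 mm height, sloping tops. The candle inside has its top at 74 mm. A candle set in the mouth rests on the slopes or stack, underside at 74 to 90 mm; the catches give way as it is pushed down and close over it when its top is below 75 mm (lowest 66).
- follower (a joint): Spring plate under the stack, 44 to 50 mm above the table at the start: 0 with one candle in, as at the start; grows (m) as the stack is pushed down; lower stop 0.032; about 0.023 with a second candle held under the catches. The spring pushes up 3 N at 0, 7 N at 0.023; pushing a candle in takes about 6 to 10 N, its top to about 70 mm above the table.
There are look-alikes about, which are no part of the job. What is shaped like the part that bears candle_center but black or purple is not meant.

How it is judged (in metres and radians):
At the end, for the whole second after the job is handed in: The wide tealight stands upright (within 10 degrees) in the feeder's bore (within 10 mm of its axis), its centre lower than 67 mm above the table, held down by the catches on top of the first candle with the follower pushed down more than 18 mm (horizontal distance between candle_center and feeder below 0.01 m and z of candle_center in the frame of feeder below 0.067 m and angle between candle_center's own z axis and vertical below 0.175 rad and value of joint follower above 0.018 m); the robot touches nothing.
It also fails if it takes over 38 s, if anything falls off the work surface, if the arm or the gripper's body presses on something with over 40 N, if the wrist force passes 120 N, or if a joint passes its speed limit or range.

## Working session

There is one attempt and no reset: what is moved stays moved. The work goes in short steps, Python scripts to look and compute and a shell command to move; the robot and the scene stay as the last step left them, time stands still between calls to the robot, and variables do not carry over. Pictures are saved under pics/ and viewed, about 8 in all and at most 12, crops included, and the job is handed in when it is done.

```bash
mkdir -p pics; ls
python3 - <<'E'
from cell import manip
import cv2, numpy as np
s=manip.read_state(); print(s['clock'],s['eef_pos'],s['eef_rot'],s['finger_gap'],s['wrist_force'])
ims=[]
for n in ('scene','top'):
    p=manip.camera(n); print(n,p['fx'],p['fy'],p['cx'],p['cy'],p['k1'],np.round(p['extrinsics'],3).tolist())
    cv2.imwrite(f'pics/{n}0.png',p['pixels'][:,:,::-1])
    for k in ('candle_center','feeder','follower','mouth'):
        try:
            for d in manip.search_frame(p,k)[:5]: print(k,np.round(d['location'],1),round(d['conf'],2))
            for d in manip.masks_of(p,k)[:5]:
                v,u=np.nonzero(d['mask']); print('  mask',u.mean().round(1),v.mean().round(1),u.min(),u.max(),v.min(),v.max(),round(d['conf'],2))
        except Exception as e: print(k,e)
E
```

```text
pics
0.0 [171.24490036 522.37434731 204.86429446] [-3.14037543e+00 -4.39701895e-05  2.82482909e+00] 94.20046397652034 [ 0.32360852 -0.82169733  0.39933873]
scene 388.3655897106799 388.3655897106799 321.34200748751294 196.71866018321063 -0.03296615279613177 [[-0.76, 0.649, -0.009, 378.778], [0.562, 0.651, -0.51, -330.444], [-0.325, -0.393, -0.86, 1127.808], [0.0, 0.0, 0.0, 1.0]]
candle_center [572.1 285.   21.5] 0.93
candle_center [658.7 228.8  22.5] 0.79
candle_center [484.3 297.4  27.9] 0.79
candle_center [664.6 357.6  26.3] 0.64
  mask 375.7 332.5 363 388 319 346 0.89
  mask 381.9 275.6 370 394 263 288 0.67
  mask 334.3 283.2 323 346 270 296 0.61
  mask 416.6 252.3 405 428 240 265 0.57
feeder [ 591.1 -153.8   12.6] 0.66
  mask 255.5 147.6 229 284 113 175 0.74
mouth [ 591.3 -151.8    9.1] 0.83
  mask 255.7 146.8 229 284 113 175 0.69
top 362.57991870116234 362.57991870116234 319.39385354533783 204.26071539337102 -0.05029117487017654 [[-0.012, -0.998, 0.054, 66.179], [-0.988, 0.003, -0.155, 567.022], [0.155, -0.055, -0.986, 663.941], [0.0, 0.0, 0.0, 1.0]]
candle_center [658.2 224.8  23.3] 0.92
candle_center [660.1 352.4  26.7] 0.9
candle_center [475.3 294.4  26.1] 0.73
candle_center [569.1 278.6  27.6] 0.67
  mask 209.8 204.5 198 223 192 217 0.81
  mask 201.5 252.0 188 215 239 264 0.78
  mask 174.9 160.4 161 189 147 173 0.77
  mask 238.0 162.3 225 252 149 176 0.7
feeder [ 568.3 -147.7   10.3] 0.88
  mask 427.1 199.3 401 464 164 231 0.61
  mask 427.2 199.2 401 464 164 231 0.97
```

View pics/scene0.png

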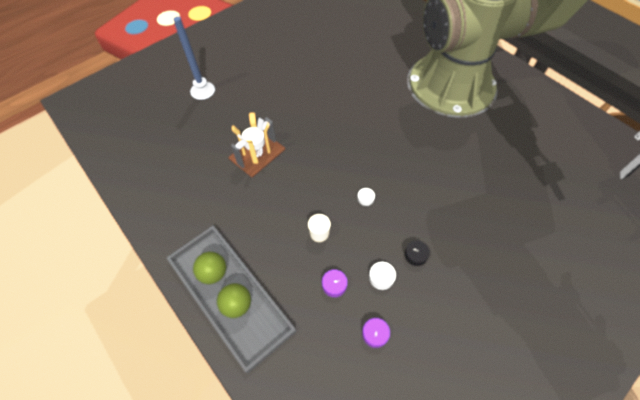

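View pics/top0.png

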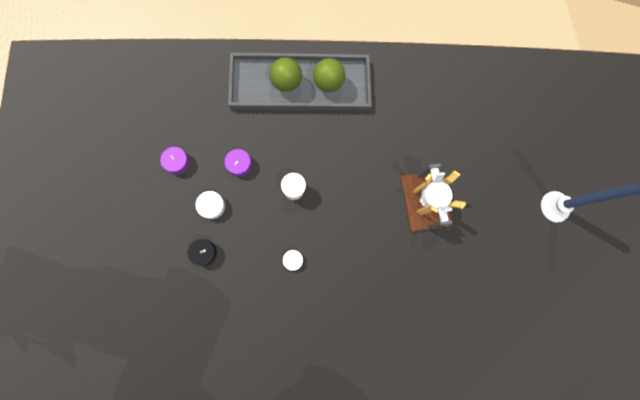

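The wide white tealight is at scene (382,276) / top (210,204). The black and purple look-alikes stand around it. The feeder is at scene (256,147) / top (430,200), with the navy candlestick beside it. Next I'll get its pose more precisely.

```bash
cat > h.py <<'E'
import numpy as np, cv2
def proj(p,X):
    X=np.atleast_2d(X).astype(float); E=np.array(p['extrinsics']); c=X@E[:3,:3].T+E[:3,3]
    s=c[:,:2]/c[:,2:]; s=s*(1+p['k1']*(s**2).sum(1,keepdims=True))
    return s*[p['fx'],p['fy']]+[p['cx'],p['cy']]
def ray(p,uv,z):
    d=(np.array(uv,float)-[p['cx'],p['cy']])/[p['fx'],p['fy']]; s=d.copy()
    for _ in range(20): s=d/(1+p['k1']*(s@s))
    E=np.array(p['extrinsics']); R=E[:3,:3]; o=-R.T@E[:3,3]; r=R.T@np.array([s[0],s[1],1])
    return o+r*(z-o[2])/r[2]
E
python3 - <<'E'
from cell import manip
from h import *
cr=[]
for n,(u,v) in (('scene',(257,145)),('top',(432,200))):
    p=manip.camera(n); im=np.ascontiguousarray(p['pixels'][:,:,::-1])
    g=cv2.cvtColor(im,cv2.COLOR_BGR2HSV); w=((g[:,:,1]<60)&(g[:,:,2]>130)).astype(np.uint8)
    k,l,st,c=cv2.connectedComponentsWithStats(w)
    for i in range(1,k):
        if 80<st[i,4]<3000 and 150<c[i][0]<460 and 120<c[i][1]<300: print(n,c[i].round(1),st[i].tolist(),'z24',ray(p,c[i],24)[:2].round(1),'z74',ray(p,c[i],74)[:2].round(1))
    cr.append(cv2.resize(im[v-40:v+40,u-40:u+40],(400,400),interpolation=cv2.INTER_CUBIC))
    red=((g[:,:,0]<12)&(g[:,:,1]>120)&(g[:,:,2]>50)&(g[:,:,2]<140)).astype(np.uint8); red[:v-45]=0;red[v+45:]=0;red[:,:u-45]=0;red[:,u+45:]=0
    v_,u_=np.nonzero(red); print('red',u_.min(),u_.max(),v_.min(),v_.max())
cv2.imwrite('pics/feed.png',np.hstack(cr))
E
```

```text
scene [253.2 136.7] [232, 117, 39, 40, 651] z24 [ 561.4 -196.5] z74 [ 579.3 -157.5]
scene [365.8 196.1] [357, 187, 19, 19, 285] z24 [465.4 122.4] z74 [489.4 140.9]
scene [318.8 227.1] [307, 213, 24, 30, 563] z24 [600.8 112. ] z74 [616.2 131.3]
scene [235.1 299.1] [167, 227, 127, 144, 923] z24 [835.1 125.1] z74 [835.5 143.5]
scene [194.3 256.2] [177, 235, 43, 48, 543] z24 [849.8 -10. ] z74 [849.2  17. ]
scene [382.1 275.1] [369, 261, 28, 30, 649] z24 [572.9 283.3] z74 [590.  291.6]
red 229 284 141 175
top [437.7 194.2] [420, 164, 33, 60, 1048] z24 [ 590.7 -183. ] z74 [ 581.4 -163.1]
top [292.9 185.2] [280, 172, 26, 28, 551] z24 [609.3 113.7] z74 [598.8 112.8]
top [209.3 204.4] [195, 191, 30, 28, 663] z24 [570.9 278.9] z74 [563.  266.4]
top [292.2 259.7] [282, 249, 21, 22, 358] z24 [461.2 115.2] z74 [461.  114.2]
red 402 450 174 230
```

View pics/feed.png

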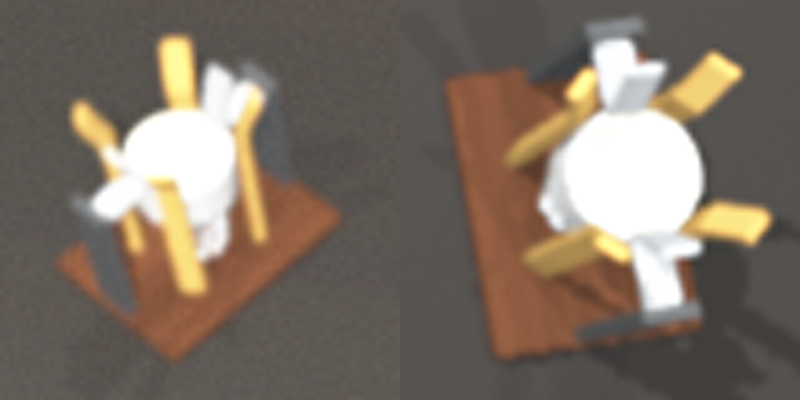

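Run:
```python
from cell import manip
from h import *
from scipy.optimize import least_squares
P={n:manip.camera(n) for n in('scene','top')}
def full(n,cu,cv):
    o=(217,105) if n=='scene' else (392-80,160)
    return np.array([cu/5-.4+o[0],cv/5-.4+o[1]])
obs=[('scene',(58,265),4),('scene',(175,362),0),('scene',(343,213),4),('top',(445,80),4),('top',(495,357),4),('top',(700,325),6),
     ('scene',(180,157),74),('top',(635,175),74)]
for n,c,z in obs: print(n,c,ray(P[n],full(n,*c),z)[:2].round(1))
def model(q,n,c,z,loc):
    co,s=np.cos(q[2]),np.sin(q[2]); return proj(P[n],[[q[0]+co*loc[0]-s*loc[1],q[1]+s*loc[0]+co*loc[1],z]])[0]
L={(58,265):(-60,-45),}
# assign corners automatically to nearest local corner for yaw guess
C=[(60,45),(60,-45),(-60,45),(-60,-45)]
def fit(sel,y0):
    def locs(q):
        out=[]
        for n,c,z in sel:
            if z==74: out.append((0,0)); continue
            out.append(min(C,key=lambda l:np.linalg.norm(model(q,n,c,z,l)-full(n,*c))))
        return out
    q=np.array([585,-155,y0])
    for _ in range(4):
        l=locs(q); r=least_squares(lambda q:np.concatenate([model(q,n,c,z,a)-full(n,*c) for (n,c,z),a in zip(sel,l)]),q,x_scale=[10,10,.1]); q=r.x
    return q.round(3),round(r.cost,2),r.fun.round(1).tolist()
for y0 in (-.1,.15):
    print(fit(obs,y0))
    for m in('scene','top'): print(m,fit([o for o in obs if o[0]==m],y0))
im=[]
q=fit(obs,.15)[0]
```

```text
scene (58, 265) [ 642.7 -198.2]
scene (175, 362) [ 630.7 -112.4]
scene (343, 213) [ 511.7 -128.7]
top (445, 80) [ 634.3 -112.9]
top (495, 357) [ 517.  -128.4]
top (700, 325) [ 529.3 -216.1]
scene (180, 157) [ 579.2 -160.4]
top (635, 175) [ 580.5 -165. ]
(array([ 5.80099e+02, -1.63965e+02,  1.40000e-01]), np.float64(5.11), [-1.4, 0.2, -0.5, 0.9, -0.6, 0.8, -0.8, 0.5, -0.2, 1.2, 0.5, 1.1, -1.2, -0.7, -0.5, 0.2])
scene (array([ 5.77790e+02, -1.63241e+02,  1.41000e-01]), np.float64(1.05), [-0.5, -0.1, 0.5, 0.6, 0.3, 0.4, -0.2, -1.0])
top (array([ 5.81623e+02, -1.64774e+02,  1.33000e-01]), np.float64(0.73), [-0.3, -0.4, -0.1, 0.4, 0.6, 0.6, -0.1, -0.6])
(array([ 5.80099e+02, -1.63965e+02,  1.40000e-01]), np.float64(5.11), [-1.4, 0.2, -0.5, 0.9, -0.6, 0.8, -0.8, 0.5, -0.2, 1.2, 0.5, 1.1, -1.2, -0.7, -0.5, 0.2])
scene (array([ 5.77790e+02, -1.63241e+02,  1.41000e-01]), np.float64(1.05), [-0.5, -0.1, 0.5, 0.6, 0.3, 0.4, -0.2, -1.0])
top (array([ 5.81623e+02, -1.64774e+02,  1.33000e-01]), np.float64(0.73), [-0.3, -0.4, -0.1, 0.4, 0.6, 0.6, -0.1, -0.6])
```

```bash
python3 -m crank '[{"offset":[0.033,-0.02,0],"spin":4},{"offset":[0.066,-0.04,0],"spin":8},{"offset":[0.1,-0.06,0],"spin":12},{"offset":[0.133,-0.08,-0.01],"spin":16},{"offset":[0.166,-0.1,-0.02],"spin":20},{"offset":[0.2,-0.12,-0.03],"spin":24},{"offset":[0.233,-0.14,-0.04],"spin":26},{"offset":[0.266,-0.16,-0.05],"spin":26}]' 1 40
python3 -m crank '[{"offset":[0.033,-0.02,0],"spin":0},{"offset":[0.066,-0.04,0],"spin":0},{"offset":[0.1,-0.06,-0.01],"spin":0},{"offset":[0.12,-0.07,-0.02],"spin":0},{"offset":[0.13,-0.08,-0.03],"spin":0},{"offset":[0.135,-0.081,-0.035],"spin":0},{"offset":[0.135,-0.081,-0.035],"spin":0},{"offset":[0.135,-0.081,-0.035],"spin":0}]'
python3 - <<'E'
from cell import manip
from h import *
s=manip.read_state(); print(s['clock'],s['eef_pos'].round(1),s['eef_rot'].round(3),s['joints'].round(2))
P={n:manip.camera(n) for n in('scene','top')}
cr=[]
for n,p in P.items():
    im=np.ascontiguousarray(p['pixels'][:,:,::-1]); im=cv2.resize(im,None,fx=4,fy=4,interpolation=cv2.INTER_CUBIC)
    for x,z,c in ((s['eef_pos'],0,(0,0,255)),):
        for q in ((572,281,24),tuple(s['eef_pos'])):
            uv=(proj(p,[q])[0]*4+2).astype(int); cv2.drawMarker(im,tuple(map(int,uv)),c,0,14,1)
    u,v=(proj(p,[(572,281,24)])[0]*4).astype(int); u=min(max(u,200),2360); v=min(max(v,200),1400); cr.append(im[v-200:v+200,u-200:u+200])
cv2.imwrite('pics/near.png',np.hstack(cr))
E
```

```text
clock: 1.77
eef_pos: [438.8, 361.3, 155.1]
eef_rot: [3.141, 0.0, -3.002]
wrist_force: [0.0, 0.5, -0.5]
finger_gap: 93.7
clock: 2.43
eef_pos: [573.0, 281.2, 120.2]
eef_rot: [3.141, -0.0, -3.001]
wrist_force: [-0.6, -0.4, 0.6]
finger_gap: 94.1
2.4333 [573.  281.2 120.2] [ 3.141 -0.    -3.001] [ 0.4   0.57  1.34  0.    1.23 -1.31]
```

View pics/near.png

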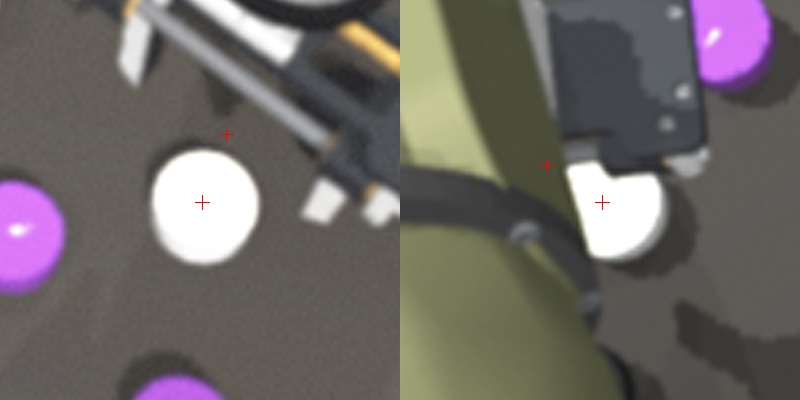

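In the scene view the candle is centred within about 1 px of my estimate. The jaws straddle it and the neighbours are clear, so I'll descend and grip.

```bash
python3 -m crank '[{"offset":[-0.001,0,-0.03],"spin":0},{"offset":[-0.001,0,-0.055],"spin":0},{"offset":[-0.001,0,-0.08],"spin":0},{"offset":[-0.001,0,-0.1],"spin":0},{"offset":[-0.001,0,-0.11],"spin":0},{"offset":[-0.001,0,-0.116],"spin":0},{"offset":[-0.001,0,-0.116],"spin":0},{"offset":[-0.001,0,-0.116],"spin":0}]'
python3 -m crank '[{"offset":[0,0,0],"spin":0},{"offset":[0,0,0],"spin":0},{"offset":[0,0,0],"spin":0},{"offset":[0,0,0],"spin":0},{"offset":[0,0,0],"spin":0},{"offset":[0,0,0],"spin":0},{"offset":[0,0,0],"spin":0},{"offset":[0,0,0],"spin":0}]' 0 40
```

```text
clock: 3.2
eef_pos: [572.5, 282.0, 6.2]
eef_rot: [3.141, 0.003, -3.0]
wrist_force: [0.0, -0.3, 1.1]
finger_gap: 93.9
clock: 3.87
eef_pos: [572.5, 282.0, 6.2]
eef_rot: [3.141, 0.003, -3.0]
wrist_force: [-0.2, 1.1, 0.3]
finger_gap: 51.4
```

```bash
python3 -m crank '[{"offset":[0,0,0.01],"spin":0},{"offset":[0,0,0.035],"spin":0},{"offset":[0,0,0.07],"spin":0},{"offset":[0,0,0.105],"spin":0},{"offset":[0,-0.02,0.135],"spin":0},{"offset":[0,-0.05,0.15],"spin":0},{"offset":[0,-0.08,0.15],"spin":0},{"offset":[0,-0.11,0.15],"spin":0}]'
python3 -m crank '[{"offset":[0,-0.03,0],"spin":0},{"offset":[0,-0.065,0],"spin":0},{"offset":[0,-0.1,0],"spin":0},{"offset":[0,-0.135,0],"spin":0},{"offset":[0,-0.17,0],"spin":0},{"offset":[0,-0.2,0],"spin":0},{"offset":[0,-0.22,0],"spin":0},{"offset":[0,-0.225,0],"spin":0}]'
python3 - <<'E'
from cell import manip
from h import *
s=manip.read_state(); print(s['clock'],s['eef_pos'].round(1),s['eef_rot'].round(3),s['joints'].round(2),s['finger_gap'])
cr=[]
for n in('scene','top'):
    p=manip.camera(n)
    im=np.ascontiguousarray(p['pixels'][:,:,::-1]); im=cv2.resize(im,None,fx=2,fy=2,interpolation=cv2.INTER_CUBIC)
    e=s['eef_pos']
    for dz in (-6,18):
        t=np.linspace(0,6.28,40); X=np.c_[e[0]+26*np.cos(t),e[1]+26*np.sin(t),e[2]+dz+0*t]
        cv2.polylines(im,[(proj(p,X)*2+1).astype(int)],True,(0,0,255),1)
    t=np.linspace(0,6.28,40);X=np.c_[580+26*np.cos(t),-164+26*np.sin(t),74+0*t]; cv2.polylines(im,[(proj(p,X)*2+1).astype(int)],True,(0,255,0),1)
    u,v=(proj(p,[(580,-60,80)])[0]*2).astype(int); u=max(u,200);v=max(v,200);cr.append(im[v-200:v+200,u-200:u+200])
cv2.imwrite('pics/held.png',np.hstack(cr))
E
```

```text
clock: 4.53
eef_pos: [572.6, 171.1, 158.3]
eef_rot: [3.14, 0.005, -3.0]
wrist_force: [0.7, 1.2, -0.8]
finger_gap: 51.3
clock: 5.2
eef_pos: [572.5, -56.8, 159.1]
eef_rot: [3.141, 0.006, -3.002]
wrist_force: [0.2, -0.3, -0.4]
finger_gap: 51.1
5.2 [572.5 -56.8 159.1] [ 3.141  0.006 -3.002] [-0.16  0.39  1.51  0.    1.24 -1.87] 51.06670879692961
```

View pics/held.png

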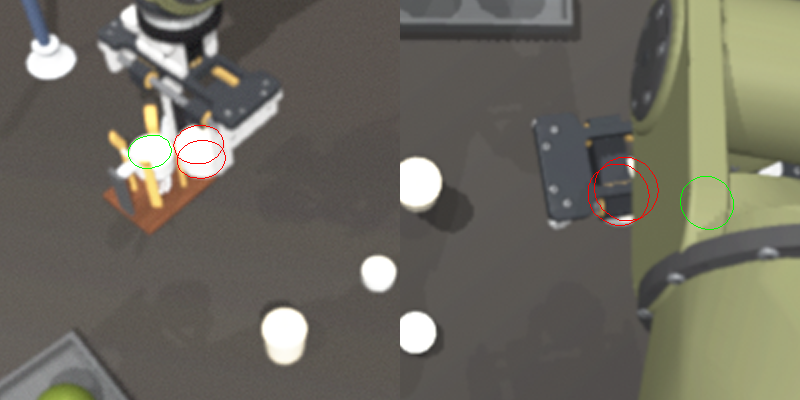

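The held candle matches the prediction (red ring, scene crop about (200,150)), and green marks the candle already in the feeder. Next is hovering over the mouth and comparing candle and bore in the same camera.

```bash
python3 -m crank '[{"offset":[0.002,-0.03,0],"spin":0},{"offset":[0.004,-0.06,0],"spin":0},{"offset":[0.006,-0.09,0],"spin":0},{"offset":[0.007,-0.103,0],"spin":0},{"offset":[0.007,-0.107,0],"spin":0},{"offset":[0.007,-0.107,0],"spin":0},{"offset":[0.007,-0.107,-0.01],"spin":0},{"offset":[0.007,-0.107,-0.01],"spin":0}]'
python3 - <<'E'
from cell import manip
from h import *
s=manip.read_state(); e=s['eef_pos'];print(s['clock'],e.round(1),s['eef_rot'].round(3),s['joints'].round(2),s['finger_gap'])
p=manip.camera('scene')
for d in manip.masks_of(p,'candle_center'):
    v,u=np.nonzero(d['mask']); print(u.mean(),v.mean(),u.min(),u.max(),v.min(),v.max(),round(d['conf'],2))
im=np.ascontiguousarray(p['pixels'][:,:,::-1]); im=cv2.resize(im,None,fx=6,fy=6,interpolation=cv2.INTER_CUBIC)
t=np.linspace(0,6.28,60)
for z,c,r,xy in ((e[2]+18,(0,0,255),26,e),(e[2]-6,(0,0,255),26,e),(109,(0,255,0),39,(580,-164))):
    X=np.c_[xy[0]+r*np.cos(t),xy[1]+r*np.sin(t),z+0*t]; cv2.polylines(im,[(proj(p,X)*6+3).astype(int)],True,c,1)
u,v=(proj(p,[(580,-164,110)])[0]*6).astype(int);cv2.imwrite('pics/hover.png',im[v-280:v+280,u-280:u+280])
E
```

```text
clock: 5.97
eef_pos: [579.1, -159.7, 147.0]
eef_rot: [3.139, 0.004, -3.0]
wrist_force: [0.3, -0.2, -1.1]
finger_gap: 50.8
5.9667 [ 579.1 -159.7  147. ] [ 3.139  0.004 -3.   ] [-0.33  0.46  1.44  0.    1.24 -2.05] 50.759334415812084
375.5449826989619 332.280276816609 363 388 319 346 0.87
244.534693877551 113.71428571428571 237 252 103 123 0.76
416.836291913215 252.7258382642998 405 429 240 265 0.69
```

View pics/hover.png

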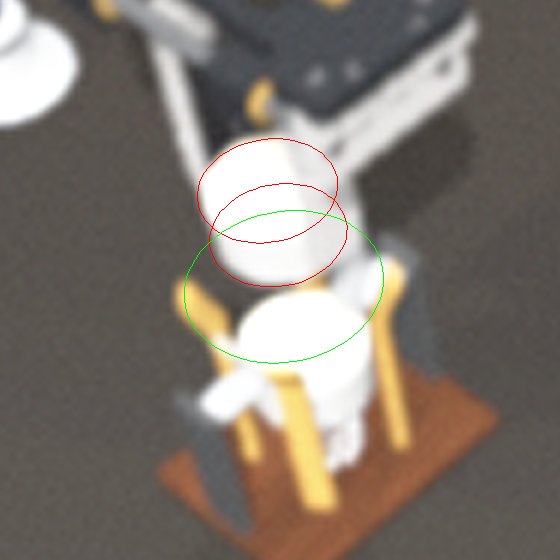

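The red ring, drawn at the TCP pose, fits the held candle to under 1 px. The grasp is therefore centred and the scene camera agrees with the robot here. Next I'll centre on (579,-163) and lower into the flare.

```bash
python3 -m crank '[{"offset":[0,-0.0035,0],"spin":0},{"offset":[0,-0.0035,-0.01],"spin":0},{"offset":[0,-0.0035,-0.02],"spin":0},{"offset":[0,-0.0035,-0.03],"spin":0},{"offset":[0,-0.0035,-0.037],"spin":0},{"offset":[0,-0.0035,-0.042],"spin":0},{"offset":[0,-0.0035,-0.042],"spin":0},{"offset":[0,-0.0035,-0.042],"spin":0}]'
python3 - <<'E'
from cell import manip
from h import *
s=manip.read_state(); e=s['eef_pos'];print(s['clock'],e.round(1),s['wrist_force'].round(1),s['moment'].round(2),s['finger_gap'])
p=manip.camera('scene')
im=np.ascontiguousarray(p['pixels'][:,:,::-1]); im=cv2.resize(im,None,fx=7,fy=7,interpolation=cv2.INTER_CUBIC)
t=np.linspace(0,6.28,60)
for z,c,r,xy in ((e[2]+18,(0,0,255),26,e),(109,(0,255,0),39,(579,-163)),(87,(255,0,0),29,(579,-163))):
    X=np.c_[xy[0]+r*np.cos(t),xy[1]+r*np.sin(t),z+0*t]; cv2.polylines(im,[(proj(p,X)*7+3).astype(int)],True,c,1)
u,v=(proj(p,[(580,-164,90)])[0]*7).astype(int);cv2.imwrite('pics/in1.png',im[v-280:v+280,u-280:u+280])
E
```

```text
clock: 6.73
eef_pos: [579.4, -163.7, 106.1]
eef_rot: [3.14, 0.004, -3.0]
wrist_force: [0.7, 0.3, -0.3]
finger_gap: 51.5
6.7333 [ 579.4 -163.7  106.1] [ 0.7  0.3 -0.3] [0.02 0.05 0.02] 51.45494818301926
```

View pics/in1.png

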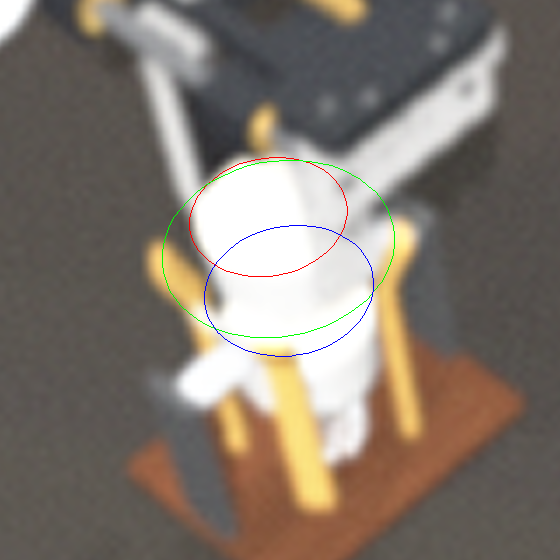

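```bash
python3 -m crank '[{"offset":[0,0,-0.005],"spin":0},{"offset":[0,0,-0.01],"spin":0},{"offset":[0,0,-0.015],"spin":0},{"offset":[0,0,-0.018],"spin":0},{"offset":[0,0,-0.02],"spin":0},{"offset":[0,0,-0.02],"spin":0},{"offset":[0,0,-0.02],"spin":0},{"offset":[0,0,-0.02],"spin":0}]'
```

```text
clock: 7.45
eef_pos: [579.6, -163.7, 86.4]
eef_rot: [3.14, 0.005, -3.0]
wrist_force: [0.8, 1.2, -1.5]
finger_gap: 51.3
```

```bash
python3 -m crank '[{"offset":[0,0,-0.002],"spin":0},{"offset":[0,0,-0.005],"spin":0},{"offset":[0,0,-0.008],"spin":0},{"offset":[0,0,-0.011],"spin":0},{"offset":[0,0,-0.014],"spin":0},{"offset":[0,0,-0.016],"spin":0},{"offset":[0,0,-0.018],"spin":0},{"offset":[0,0,-0.018],"spin":0}]' 0 60
```

```text
clock: 8.12
eef_pos: [579.6, -163.8, 68.2]
eef_rot: [3.14, 0.005, -3.0]
wrist_force: [2.5, -1.2, 2.7]
finger_gap: 50.6
```

```bash
python3 -m crank '[{"offset":[0,0,-0.003],"spin":0},{"offset":[0,0,-0.006],"spin":0},{"offset":[0,0,-0.009],"spin":0},{"offset":[0,0,-0.012],"spin":0},{"offset":[0,0,-0.015],"spin":0},{"offset":[0,0,-0.018],"spin":0},{"offset":[0,0,-0.019],"spin":0},{"offset":[0,0,-0.019],"spin":0}]'
python3 - <<'E'
from cell import manip
from h import *
s=manip.read_state(); e=s['eef_pos'];print(s['clock'],e.round(1),s['wrist_force'].round(1),s['finger_gap'])
p=manip.camera('scene')
im=np.ascontiguousarray(p['pixels'][:,:,::-1]); im=cv2.resize(im,None,fx=7,fy=7,interpolation=cv2.INTER_CUBIC)
t=np.linspace(0,6.28,60)
X=np.c_[e[0]+26*np.cos(t),e[1]+26*np.sin(t),e[2]+18+0*t]; cv2.polylines(im,[(proj(p,X)*7+3).astype(int)],True,(0,0,255),1)
u,v=(proj(p,[(580,-164,70)])[0]*7).astype(int);cv2.imwrite('pics/in2.png',im[v-280:v+280,u-280:u+280])
E
```

```text
clock: 8.78
eef_pos: [579.7, -163.8, 49.2]
eef_rot: [3.14, 0.005, -3.0]
wrist_force: [1.1, -0.0, 8.0]
finger_gap: 51.0
8.7833 [ 579.7 -163.8   49.2] [ 1.1 -0.   8. ] 51.04779525827443
```

View pics/in2.png

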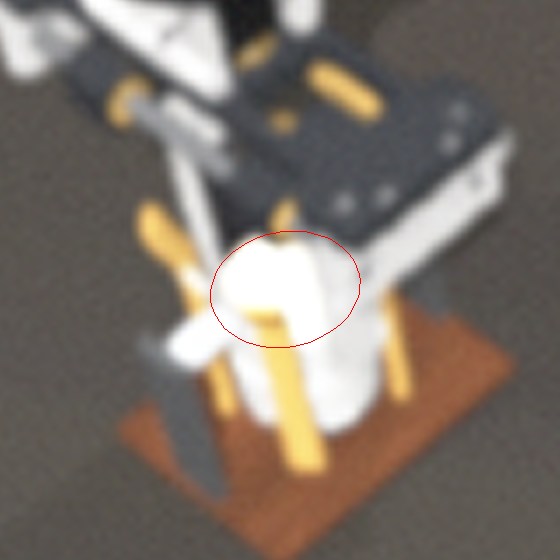

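Force is 8 N up, as expected for the spring at depth, and the candle top is about 67 mm by the TCP. I'll release gently, then rise and check.

```bash
python3 -m crank '[{"offset":[0,0,0],"spin":0},{"offset":[0,0,0],"spin":0},{"offset":[0,0,0],"spin":0},{"offset":[0,0,0],"spin":0},{"offset":[0,0,0],"spin":0},{"offset":[0,0,0],"spin":0},{"offset":[0,0,0],"spin":0},{"offset":[0,0,0],"spin":0}]' 0.8
python3 -m crank '[{"offset":[0,0,0.01],"spin":0},{"offset":[0,0,0.03],"spin":0},{"offset":[0,0,0.06],"spin":0},{"offset":[0,0,0.095],"spin":0},{"offset":[0,0,0.13],"spin":0},{"offset":[0,0.03,0.15],"spin":0},{"offset":[0,0.06,0.16],"spin":0},{"offset":[0,0.1,0.16],"spin":0}]'
python3 -m crank '[{"offset":[0,0.035,0],"spin":0},{"offset":[0,0.07,0],"spin":0},{"offset":[0,0.105,0],"spin":0},{"offset":[0,0.14,0],"spin":0},{"offset":[0,0.175,0],"spin":0},{"offset":[0,0.2,0],"spin":0},{"offset":[0,0.22,0],"spin":0},{"offset":[0,0.22,0],"spin":0}]'
python3 - <<'E'
from cell import manip
from h import *
s=manip.read_state(); e=s['eef_pos'];print(s['clock'],e.round(1),s['wrist_force'].round(1),s['finger_gap'])
cr=[];t=np.linspace(0,6.28,60)
for n in ('scene','top'):
    p=manip.camera(n)
    im=np.ascontiguousarray(p['pixels'][:,:,::-1]); im=cv2.resize(im,None,fx=5,fy=5,interpolation=cv2.INTER_CUBIC)
    for z,c in ((74,(0,0,255)),):
        X=np.c_[579.5+26*np.cos(t),-163.5+26*np.sin(t),z+0*t]; cv2.polylines(im,[(proj(p,X)*5+2).astype(int)],True,c,1)
    u,v=(proj(p,[(580,-164,60)])[0]*5).astype(int);cr.append(im[v-200:v+200,u-200:u+200])
    for k in('candle_center',):
        for d in manip.search_frame(p,k): print(n,np.round(d['location'],1),round(d['conf'],2))
cv2.imwrite('pics/done.png',np.hstack(cr))
E
```

```text
clock: 9.5
eef_pos: [579.7, -163.8, 49.3]
eef_rot: [3.14, 0.005, -3.0]
wrist_force: [0.1, -0.2, 0.2]
finger_gap: 75.0
clock: 10.17
eef_pos: [580.3, -64.1, 213.1]
eef_rot: [-3.141, 0.01, -3.002]
wrist_force: [1.2, 0.0, -0.2]
finger_gap: 75.2
clock: 10.83
eef_pos: [579.8, 159.2, 213.9]
eef_rot: [3.141, 0.01, -2.999]
wrist_force: [-0.7, 0.1, -0.8]
finger_gap: 75.3
10.8333 [579.8 159.2 213.9] [-0.7  0.1 -0.8] 75.27703693718811
scene [486.1 299.2  25.9] 0.89
scene [667.8 355.9  23.3] 0.88
scene [ 578.  -156.    75.5] 0.86
scene [661.4 230.6  24.6] 0.81
top [ 576.9 -157.6   74.2] 0.92
```

View pics/done.png

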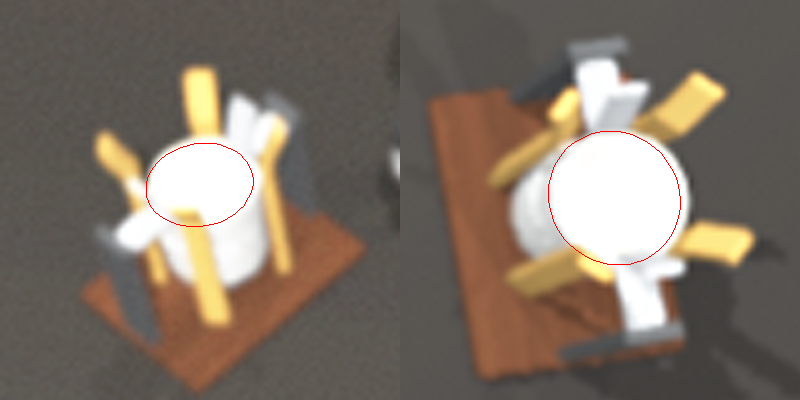

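```bash
python3 -c "
from cell import manip
print(manip.sign_off())"
```

```text
the job is handed in; nothing more can be done
None
```

I gripped the wide white tealight, centred it over the feeder's mouth and pushed it straight down. I then let go, backed the arm well clear and handed the job in at about 11 s on the robot's clock.

**Checks that agreed:**
- **Push:** the upward force was about 8 N at full depth, which is in the expected 6 to 10 N. By the tool position, the candle's top was then at about 67 mm.
- **Release:** the force dropped to zero as the fingers opened, and the candle stayed down.
- **Final pictures:** two candles are stacked in the bore. The upper one looks level, with its top at 74 to 75 mm by the networks. Left uncaught, its top would be at 98 mm or higher.

**Not exact or not checked:**
- **Position:** the camera fits of the feeder's position differ by 2 to 4 mm. In the last pictures the rim sat 1 to 2 px off the drawn ring, roughly 3 mm, with a similar offset for the first candle before loading. The networks put the visible part of the candle 6 to 8 mm from my estimate of the bore axis, which is still inside the 10 mm limit.
- **Follower and catches:** I could not measure the follower directly. I inferred from the candle's height that the catches hold it down.

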